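Hang the slide carrier on the stainer's transfer rail

TASK

Take the slide carrier with the blue grip, lift its hook over the blue lip of the transfer rail at the open end (not under the yellow keeper strip), and lower it gently, still in the grip, until the hook rests on the floor of the channel behind the lip. Keep it down and slide it along under the keeper until it is fully home against the red stop with the white plunger pressed in, then let go and move clear. Slides are fragile: do not drop, ram or force the carrier, keep the gripper off the rail, and leave everything else on the bench undisturbed.

Things in the scene. Friction and masses are not known exactly. Their poses are not given: they have to be found in the camera images.
- blue_mid (a point): Carrier with the BLUE grip: white basket of glass slides with a steel hanger, standing on its flat base. Point: the basket's axis, 78 mm above its underside (half-way up the whole). x points to the hook side, z up. Basket 50 (x) by 80 (y) by 70 mm tall; back plate at x 25 to 29 mm, 50 mm wide, rises to a flat bridge (x -12 to 46 mm, 50 mm wide, heights 112 to 120 mm). 0.2 to 0.4 kg
- blue_fin (a point): Centre of the blue grip fin on top of the blue carrier's bridge: 34 mm in x, 14 mm in y, 36 mm tall (heights 120 to 156 mm over the underside); the point is 5 mm in x from the basket's axis, 138 mm up. Grip it from above across the 14 mm (fingers closing along y) with the fingertips 2 to 5 mm above the bridge. Axes as the carrier's
- blue_hook (a point): Middle of the lower edge of the blue carrier's hook, a steel tongue hanging from the bridge: 8 mm thick in x, 50 mm wide in y, 24 mm long below the bridge. The point lies 42 mm in x from the basket's axis, 88 mm above the underside. The slot between tongue and back plate is 9 mm. Axes as the carrier's
- orange_mid (a point): Carrier with the ORANGE grip, same shape and axes as the blue one; leave it alone. The two stand to the left and right in front of the robot, either way round
- stand: Fixed rail stand, base 360 mm long. Origin on the bench under the mid-length of the rail's channel; y along the rail towards the stop, x away from the robot, z up. The rail is an open-topped channel, floor 15 mm wide, x -7.5 to 7.5 mm. Its height is clamped anywhere and NOT measured: the floor is 150 to 190 mm above the bench, does not yield, find it by feel. Never press with more than 25 N
- under_open (a point): Point on the stand's base below the open part of the channel, 80 mm on the -y side of the origin, axes as the stand's. The hook goes in here: carrier centre 30 to 130 mm on the -y side of the origin. The blue anti-jump lip, x -11.5 to -7.5 mm, is in front of the channel (robot side), its top 20 mm above the floor; an equal wall behind. An apron goes 80 mm down, flush with the lip's front
- under_keeper (a point): Point on the stand's base below the middle of the yellow keeper strip, axes as the stand's. The strip roofs the rear of the channel (x -3 to 11.5 mm) from y = 10 to 180 mm of the stand, its underside 36 mm above the channel floor: the bridge of a seated carrier passes with 4 mm to spare. Hung straight, the carrier's x axis is along the stand's x and its underside is 88 mm below the channel floor
- under_stop (a point): Point on the stand's base, y = 125 mm, about below the face of the red stop (axes as the stand's). The stop is clamped anywhere and NOT measured: its face is within 16 mm of this point in y, does not yield, and meets the end of the carrier's 50 mm wide bridge (25 mm from its centre). Find it by feel
- plunger (a joint): Presence plunger, a thin white pin standing 8 mm out of the red stop's face towards the incoming carrier, 24 mm in front of the channel's centre line at bridge height, with a very weak spring (under 0.4 N). Metres pushed in: 0 = out, 0.008 = flush, the carrier against the stop; above 0.005 counts as home
- wash_mid (a point): Wash bottle with blue label, 76 mm across, 190 mm tall; point half-way up; bystander
- reagent_mid (a point): Small white bottle with red cap, 44 mm across, 85 mm tall; point half-way up; bystander
- amber_mid (a point): Amber bottle with black cap, 48 mm across, 110 mm tall; point half-way up; bystander
- flask_mid (a point): Green conical flask, 72 mm across, 118 mm tall; point half-way up; bystander
- dishes_mid (a point): Stack of three petri dishes, 88 mm across, 42 mm tall; point half-way up; bystander
Mind the look-alikes: they are no part of the job. What is shaped like the part that bears blue_mid but purple is not meant.

How it is judged:
On the way, in this order (a step that is already met when the one before it is completed fails the run):
1. the blue carrier, still held, rests with its hook behind the lip in the open part of the channel (x of blue_mid in the frame of stand between -0.0475 and -0.0365 m and angle between blue_mid's own z axis and vertical below 0.12 rad and angle between the y axis of stand and the y axis of blue_mid, either way round below 0.12 rad and y of blue_mid in the frame of stand below -0.014 m and contact force between blue and stand above 1.5 N and contact force between the fingers and blue above 1 N), for 0.2 s.
2. slid along the rail, the carrier is home and the plunger is pushed in (x of blue_mid in the frame of stand between -0.0475 and -0.0365 m and angle between blue_mid's own z axis and vertical below 0.12 rad and angle between the y axis of stand and the y axis of blue_mid, either way round below 0.12 rad and value of joint plunger above 0.005 m), for 0.2 s.
At the end, for the whole second after the job is handed in: The blue carrier hangs on the rail alone, at rest, hook in the channel behind the lip (carrier centre 36.5 to 47.5 mm in front of the channel centre line), upright and parallel to the rail within 0.12 rad, against the stop with the plunger pushed in more than 5 mm (all of step 2 and contact force between blue and stand above 1 N and height (world z) of blue_mid above 0.125 m and linear speed of blue below 0.02 m/s); the robot touches nothing.
It fails at once if the carrier and the rail are pressed or knocked together with more than 25 N (contact force between blue and stand above 25 N).
It fails at once if the gripper or arm pushes on the rail or its stand with more than 10 N (contact force between any of the fingers, the arm and stand above 10 N).
It fails at once if the other carrier, a bottle, the flask or the dishes are moved more than 15 mm (distance of any of orange_mid, wash_mid, reagent_mid, amber_mid, flask_mid, dishes_mid from where it was at the start of the episode above 0.015 m).
It also fails if it takes over 67 s, if anything falls off the work surface, if the arm or the gripper's body presses on something with over 40 N, if the wrist force passes 120 N, or if a joint passes its speed limit or range.

ROBOT

A 7-joint arm with a two-finger parallel gripper is mounted at the origin on the work surface. World frame = base frame: x ahead of the robot, y to its left, z up, the work surface at z = 0. Lengths are in m, angles in rad, forces in N, time in s.
With the tool pointing down it reaches from about 0.4 to 0.925 m from the base axis. Payload 4.1 kg.
Tool frame: the origin (TCP) lies on the mounting face of the last link; the fingertips stand bot.tips_ahead ahead of it and the grasp point (between the pads) lies 155 mm ahead of it (bot.tips_ahead is the distance from the TCP to the fingertips, in m); y points along the fingers, z is the direction in which the jaws open and shut, and the axes are right-handed (so a half turn about y gives the same grasp; the last joint's range is limited). The gripper opens to 85 mm and grips with 20 to 120 N. Pads are 22 mm wide; open, the fingers measure 114 mm over their backs; the gripper's body (76 mm by 85 mm) begins 54 mm behind the grasp point. The pads swing forward as they close: fully open they stand 13 mm farther back than shut.
Start: joints at [-1.224, 0.398, 0.045, 1.537, -0.019, 1.207, -0.051], TCP at [0.28, 0.587, 0.405] pointing down, gripper open.
Joint ranges: [-2.82, 2.82], [-0.49, 2.23], [-1.37, 1.46], [0, 2.46], [-1.36, 4.5], [0.23, 2], [-2.94, 2.94]. Speed limits (rad/s): [2.57, 2.57, 3.14, 3.14, 3.14, 3.14, 3.14].

INTERFACE

Orientations are given as a rotation vector (axis times angle).
In Python, from workcell import get_state, cams, workorder, bot gives the robot as it stands.
- The arm moves only by the tool servo_tool, never from a script. Its argument "plan" is a list of rows, each an object of numbers: "dx", "dy", "dz": the shift along the tool's x, y, z in cm; "ax", "ay", "az": the turn, a rotation vector about the tool's x, y, z in degrees; "jaw": the finger opening in cm, from 0 to 8.54. A call has 1 to 20 rows; each row shifts and turns the commanded pose from where the row before left it, along the tool's axes as they then stand; what a row does not reach is not made up. A row lasts 1/8 s, in which the tool goes at most 62.5 mm and 10.7 degrees, less where a joint would pass 70% of its speed; a pose out of reach is approached as far as the arm can. A call with a gripper value outside its range is refused whole. The fingers move at their own pace and stop on an object; "newtons" is the grip in N (left out, the last holds). Time passes only in rows, so rows that do not move let the fingers close. It gives the time, the measured TCP pose, the force and the opening at its end, in the units of the state.
- get_state(): the state, without advancing time (a new reading comes with each control period).
- cams.read_camera(name): name is "scene" or "side" or "wrist"; returns the picture (384x512x3 uint8, red, green, blue); there is no depth.
- cams.camera_params(name): a dict with "fx", "fy", "cx", "cy" (pixels), "dist" ([k1, k2, p1, p2, k3] as OpenCV has them; the pictures are not rectified), "view" (4x4, takes a point from world to camera coordinates). Camera axes: x right, y down, z forward; pixel columns grow to the right and rows downward; lengths in m; the calibration is good to about 2 mm. A picture is of the moment at which its call begins: read the wrist's pose just before it. camera_params takes no time and is no camera call; for the wrist camera it gives the pose at the moment of the call.
- workorder.sign_off(): hands the job in, once; it reports no verdict.
The state is a dict: "time": time; "q": joint angles; "qd": joint speeds; "joint_torque": joint torques, N m; "position": TCP position; "eef_rot": TCP orientation; "force": force on the tool from outside, world axes, zero at the start; "wrist_torque": the same for the moment, N m; "gripper_width": opening from 0.0 (shut) to 1.0 (fully open).
Only numpy, scipy, OpenCV 4.12 (cv2) and the standard library are available. Lean on these libraries where they do the work, as an engineer would, in place of code of your own. Each camera call takes 0.05 s, during which the arm holds its last target. There are 200 camera calls.

## Working session

There is one attempt and no reset: what is moved stays moved. The work goes in short steps, Python scripts to look and compute and a tool call to move; the robot and the scene stay as the last step left them, time stands still between calls to the robot, and variables do not carry over. Pictures are saved under pics/ and viewed, about 8 in all and at most 12, crops included, and the job is handed in when it is done.

Besides the shell and the picture viewer there is one more tool, called after "Request:" as name(argument=value, ...) on one line, values as JSON. servo_tool: Moves the arm, as the interface text tells. Its arguments: {"type":"object","properties":{"plan":{"type":"array"},"newtons":{"type":"number"}},"required":["plan"]}

```bash
mkdir -p pics; cat > h.py <<'E'
import numpy as np, cv2
from scipy.spatial.transform import Rotation as R
from workcell import get_state, cams, workorder, bot
def shot(n,name):
    p=cams.camera_params(n); im=cams.read_camera(n)
    cv2.imwrite('pics/'+name+'.png',im[:,:,::-1]); return im,p
def ray(p,uv):
    K=np.array([[p['fx'],0,p['cx']],[0,p['fy'],p['cy']],[0,0,1]])
    n=cv2.undistortPoints(np.array(uv,float).reshape(-1,1,2),K,np.array(p['dist'],float))[:,0]
    V=np.array(p['view']); d=np.c_[n,np.ones(len(n))]@V[:3,:3]
    return -V[:3,:3].T@V[:3,3], d
def onplane(p,uv,z):
    o,d=ray(p,uv); return o+d*((z-o[2])/d[:,2])[:,None]
def tri(p1,a,p2,b):
    o1,d1=ray(p1,a); o2,d2=ray(p2,b); out=[]
    for x,y in zip(d1,d2):
        s,*_=np.linalg.lstsq(np.c_[x,-y],o2-o1,rcond=None)
        A=o1+x*s[0];B=o2+y*s[1]; out.append(np.r_[(A+B)/2,np.linalg.norm(A-B)])
    return np.array(out)
def proj(p,P):
    K=np.array([[p['fx'],0,p['cx']],[0,p['fy'],p['cy']],[0,0,1]]);V=np.array(p['view'])
    return cv2.projectPoints(np.array(P,float).reshape(-1,3),cv2.Rodrigues(V[:3,:3])[0],V[:3,3],K,np.array(p['dist'],float))[0][:,0]
E
python3 - <<'E'
from h import *
for n in ['scene','side','wrist']:
    im,p=shot(n,n+'0'); 
    o,_=ray(p,[[256,192]]); print(n,o.round(3),np.array(p['view'])[2,:3].round(2),p['fx'])
s=get_state(); print(s, bot.tips_ahead, R.from_rotvec(s['eef_rot']).as_matrix().round(3))
a=[cv2.imread(f'pics/{n}0.png') for n in ['scene','side','wrist']]
cv2.imwrite('pics/w.png',np.vstack([np.hstack(a[:2]),np.hstack([a[2],a[2]*0])])[:, :])
E
```

```text
scene [ 1.44  -0.42   0.778] [-0.77  0.36 -0.53] 424.21534364644253
side [0.328 1.054 1.259] [ 0.12 -0.66 -0.74] 424.30459366208225
wrist [0.22  0.614 0.374] [ 0.23 -0.11 -0.97] 283.412100375534
{'time': 0.15, 'q': array([-1.22401373,  0.39907314,  0.0450402 ,  1.53753464, -0.01864626,
        1.20692591, -0.05071074]), 'qd': array([ 0.00128839, -0.00230941, -0.00108925, -0.00239212,  0.0003486 ,
        0.00164479, -0.00036598]), 'joint_torque': array([ 2.10222388e-03, -4.75557661e+01,  1.36676487e+00, -2.54515976e+01,
        1.17571262e-02,  6.37138539e-03, -6.88024826e-06]), 'position': array([0.28013263, 0.5863126 , 0.40389386]), 'eef_rot': array([-1.5439101 ,  0.34971257, -0.3494269 ]), 'force': array([-0.27814528,  0.16119877,  0.54790748]), 'wrist_torque': array([-0.00864338,  0.04573469,  0.01742102]), 'gripper_width': 0.9995269588036837} 0.1734 [[ 0.902 -0.001  0.431]
 [-0.431 -0.001  0.902]
 [ 0.    -1.    -0.002]]
```

View pics/scene0.png

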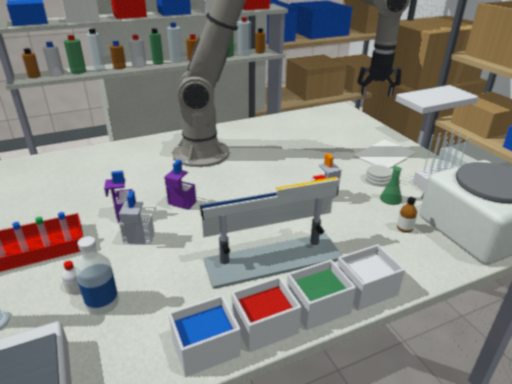

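View pics/side0.png

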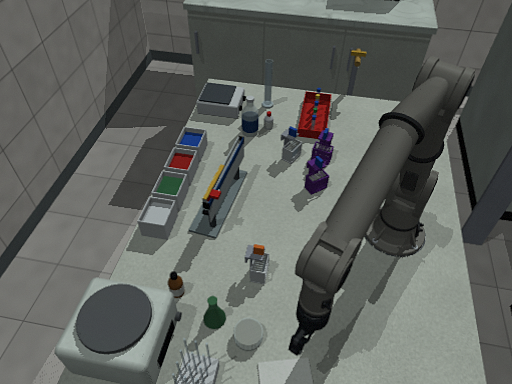

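```bash
python3 - <<'E'
import cv2,numpy as np
a=cv2.imread('pics/scene0.png');b=cv2.imread('pics/side0.png')
f=lambda i,x,y,w,h,s:cv2.resize(i[y:y+h,x:x+w],None,fx=s,fy=s,interpolation=cv2.INTER_CUBIC)
cv2.imwrite('pics/c1.png',np.hstack([f(a,100,155,80,100,5),f(b,260,115,80,100,5)]))
cv2.imwrite('pics/c2.png',np.vstack([f(a,190,170,160,120,5)[:, :]]))
E
```

```text
(no output)
```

View pics/c1.png

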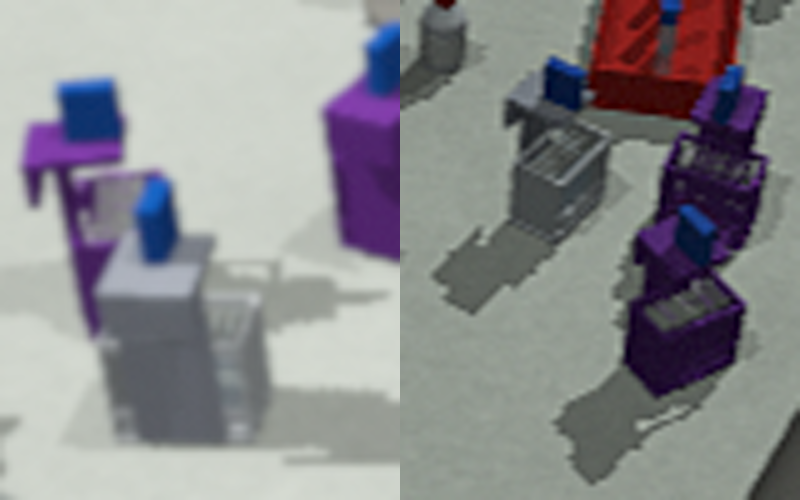

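View pics/c2.png

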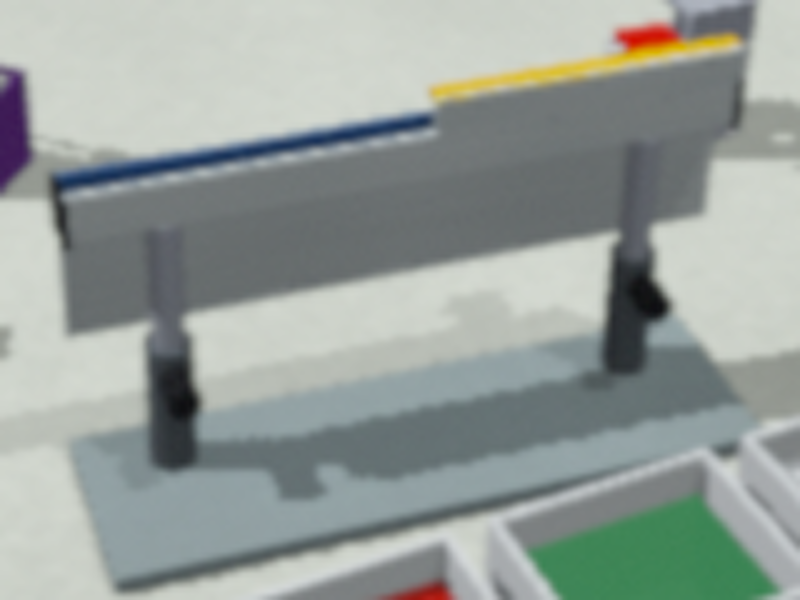

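Scene: the wanted carrier (grey-white basket, blue fin) is at scene (131,198) / side (296,131). Look-alikes: purple carriers with blue fins at scene (118,178) and (178,167), i.e. side (324,134) and (319,162); the orange carrier at scene (329,160). The rail's blue lip runs scene (202,206)–(277,194), the yellow keeper to (338,179), the red stop at (320,178).

```bash
python3 - <<'E'
from h import *
P={n:cams.camera_params(n) for n in('scene','side')}
b=cv2.imread('pics/side0.png');a=cv2.imread('pics/scene0.png')
def blob(im,x,y,w,h,lo,hi):
    m=cv2.inRange(cv2.cvtColor(im[y:y+h,x:x+w],cv2.COLOR_BGR2HSV),lo,hi)
    n,l,st,c=cv2.connectedComponentsWithStats(m); k=1+st[1:,4].argmax()
    ys,xs=np.where(l==k); return np.c_[xs+x,ys+y].astype(np.float32)
bl=((100,110,40),(125,255,255)); ye=((18,110,80),(32,255,255))
fa=blob(a,124,186,16,24,*bl);fb=blob(b,286,124,14,16,*bl)
print('fin',len(fa),len(fb),tri(P['scene'],[fa.mean(0)],P['side'],[fb.mean(0)]).round(4))
for im,n,w1,w2 in((a,'scene',(195,185,90,40),(270,175,75,20)),(b,'side',(190,130,60,90),(195,160,40,60))):
    for w,c in((w1,bl),(w2,ye)):
        q=blob(im,*w,*c); print(n,len(q),cv2.boxPoints(cv2.minAreaRect(q)).round(1).tolist())
print(onplane(P['scene'],[[204,258],[213.6,288],[341.4,255],[322,233.6]],0.008).round(3))
f=lambda i,x,y,w,h,s:cv2.resize(i[y:y+h,x:x+w],None,fx=s,fy=s,interpolation=cv2.INTER_CUBIC)
cv2.imwrite('pics/c3.png',f(b,180,130,80,110,5))
E
```

```text
fin 105 65 [[ 0.4344 -0.3291  0.1378  0.0013]]
scene 157 [[200.8000030517578, 204.89999389648438], [274.79998779296875, 192.5], [275.20001220703125, 195.0], [201.1999969482422, 207.3000030517578]]
scene 141 [[275.8999938964844, 187.1999969482422], [336.79998779296875, 175.6999969482422], [337.3999938964844, 178.89999389648438], [276.5, 190.39999389648438]]
side 137 [[188.1999969482422, 144.89999389648438], [190.0, 131.89999389648438], [202.10000610351562, 133.60000610351562], [200.1999969482422, 146.60000610351562]]
side 149 [[202.39999389648438, 197.6999969482422], [220.5, 163.1999969482422], [224.10000610351562, 165.10000610351562], [206.0, 199.60000610351562]]
[[ 0.598 -0.185  0.008]
 [ 0.712 -0.198  0.008]
 [ 0.738  0.16   0.008]
 [ 0.637  0.161  0.008]]
```

View pics/c3.png

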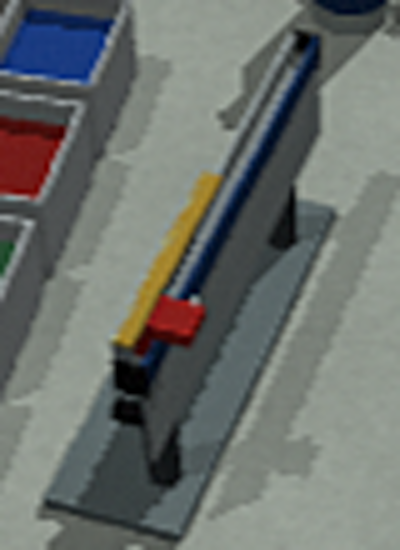

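The side crop shows the lip end at side (243,137), the keeper's near end (204,199), the red stop at (216,194), and the channel between lip and back wall. The blue fin triangulates to z = 0.138, as expected. Now I move over the blue carrier.

Request:
servo_tool(plan=[{"ay": -8.5,"dy": -1.3},{"ay": -8.5,"dy": -1.3},{"ay": -8.5,"dy": -1.3},{"dz": -3.9,"dx": 1.4},{"dz": -3.9,"dx": 1.4},{"dz": -3.9,"dx": 1.4},{"dz": -3.9,"dx": 1.4},{"dz": -3.9,"dx": 1.4},{"dz": -3.9,"dx": 1.4},{"dz": -3.9,"dx": 1.4},{"dz": -3.9,"dx": 1.4},{"dz": -3.9,"dx": 1.4},{"dz": -3.9,"dx": 1.4},{"dz": -3.9,"dx": 1.4},{"dz": -3.9,"dx": 1.4},{"dz": -3.9,"dx": 1.4},{"dz": -3.9,"dx": 1.4},{"dz": -3.9,"dx": 1.4},{}])

```text
schema error: expected keys dx, dy, dz, ax, ay, az, jaw
```

Request:
servo_tool(plan=[{"dx": 0,"dy": -1.3,"dz": 0,"ax": 0,"ay": -8.5,"az": 0,"jaw": 8.5},{"dx": 0,"dy": -1.3,"dz": 0,"ax": 0,"ay": -8.5,"az": 0,"jaw": 8.5},{"dx": 0,"dy": -1.3,"dz": 0,"ax": 0,"ay": -8.5,"az": 0,"jaw": 8.5},{"dx": 1.75,"dy": 0,"dz": -4.9,"ax": 0,"ay": 0,"az": 0,"jaw": 8.5},{"dx": 1.75,"dy": 0,"dz": -4.9,"ax": 0,"ay": 0,"az": 0,"jaw": 8.5},{"dx": 1.75,"dy": 0,"dz": -4.9,"ax": 0,"ay": 0,"az": 0,"jaw": 8.5},{"dx": 1.75,"dy": 0,"dz": -4.9,"ax": 0,"ay": 0,"az": 0,"jaw": 8.5},{"dx": 1.75,"dy": 0,"dz": -4.9,"ax": 0,"ay": 0,"az": 0,"jaw": 8.5},{"dx": 1.75,"dy": 0,"dz": -4.9,"ax": 0,"ay": 0,"az": 0,"jaw": 8.5},{"dx": 1.75,"dy": 0,"dz": -4.9,"ax": 0,"ay": 0,"az": 0,"jaw": 8.5},{"dx": 1.75,"dy": 0,"dz": -4.9,"ax": 0,"ay": 0,"az": 0,"jaw": 8.5},{"dx": 1.75,"dy": 0,"dz": -4.9,"ax": 0,"ay": 0,"az": 0,"jaw": 8.5},{"dx": 1.75,"dy": 0,"dz": -4.9,"ax": 0,"ay": 0,"az": 0,"jaw": 8.5},{"dx": 1.75,"dy": 0,"dz": -4.9,"ax": 0,"ay": 0,"az": 0,"jaw": 8.5},{"dx": 1.75,"dy": 0,"dz": -4.9,"ax": 0,"ay": 0,"az": 0,"jaw": 8.5}])

```text
time: 2.02
position: [0.49, -0.0032, 0.4437]
eef_rot: [-1.57, 0.0, -0.001]
force: [0.6, 0.7, 0.1]
gripper_width: 0.996
```

Request:
servo_tool(plan=[{"dx": -0.7,"dy": 0,"dz": -4.0,"ax": 0,"ay": 0,"az": 0,"jaw": 8.5},{"dx": -0.7,"dy": 0,"dz": -4.0,"ax": 0,"ay": 0,"az": 0,"jaw": 8.5},{"dx": -0.7,"dy": 0,"dz": -4.0,"ax": 0,"ay": 0,"az": 0,"jaw": 8.5},{"dx": -0.7,"dy": 0,"dz": -4.0,"ax": 0,"ay": 0,"az": 0,"jaw": 8.5},{"dx": -0.7,"dy": 0,"dz": -4.0,"ax": 0,"ay": 0,"az": 0,"jaw": 8.5},{"dx": -0.7,"dy": 0,"dz": -4.0,"ax": 0,"ay": 0,"az": 0,"jaw": 8.5},{"dx": -0.7,"dy": 0,"dz": -4.0,"ax": 0,"ay": 0,"az": 0,"jaw": 8.5},{"dx": -0.7,"dy": 0,"dz": -4.0,"ax": 0,"ay": 0,"az": 0,"jaw": 8.5},{"dx": 0,"dy": 0,"dz": 0,"ax": 0,"ay": 0,"az": 0,"jaw": 8.5},{"dx": 0,"dy": 0,"dz": 0,"ax": 0,"ay": 0,"az": 0,"jaw": 8.5}])

```text
time: 3.28
position: [0.4338, -0.321, 0.4433]
eef_rot: [-1.57, 0.001, 0.0]
force: [-0.1, 0.6, -0.5]
gripper_width: 1.002
```

```bash
python3 - <<'E'
from h import *
s=get_state();im,p=shot('wrist','w1');print(s['position'],s['eef_rot'])
o,d=ray(p,[[256,192]]);print(o,d)
m=cv2.inRange(cv2.cvtColor(im,cv2.COLOR_RGB2HSV),(100,110,40),(125,255,255))
c,_=cv2.findContours(m,cv2.RETR_EXTERNAL,cv2.CHAIN_APPROX_NONE)
for k in c:
    if cv2.contourArea(k)>60:
        b=cv2.boxPoints(cv2.minAreaRect(k)); print(cv2.contourArea(k),b.round(0).tolist(), onplane(p,[k[:,0].mean(0)],0.156).round(3))
print(proj(p,[[.434,-.329,.156]]))
E
```

```text
[ 0.4338211  -0.32100044  0.44330628] [-1.56964789e+00  5.41673933e-04  6.17513264e-06]
[ 0.36731681 -0.32164626  0.41310665] [[ 0.25194739  0.01482723 -0.96776864]]
897.5 [[398.0, 381.0], [400.0, 358.0], [454.0, 363.0], [452.0, 385.0]] [[ 0.647 -0.126  0.156]]
885.5 [[150.0, 310.0], [168.0, 276.0], [200.0, 293.0], [181.0, 327.0]] [[ 0.553 -0.402  0.156]]
555.0 [[228.0, 203.0], [246.0, 167.0], [260.0, 174.0], [242.0, 210.0]] [[ 0.431 -0.329  0.156]]
282.5 [[68.0, 103.0], [91.0, 103.0], [91.0, 118.0], [68.0, 118.0]] [[ 0.361 -0.471  0.156]]
1219.0 [[395.0, 63.0], [445.0, 20.0], [460.0, 37.0], [411.0, 81.0]] [[ 0.313 -0.176  0.156]]
1040.0 [[200.0, 44.0], [207.0, 18.0], [251.0, 29.0], [245.0, 55.0]] [[ 0.303 -0.342  0.156]]
[[243.95016814 191.7609198 ]]
```

View pics/w1.png

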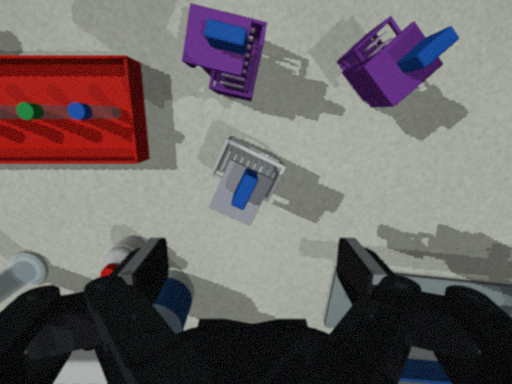

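```bash
python3 - <<'E'
from h import *
p=cams.camera_params('wrist')
q=onplane(p,[[253,170.5],[235,206.5],[228,203],[246,167],[260,174],[242,210]],.156); print(q.round(4))
d=q[1]-q[0]; print('len',np.linalg.norm(d),'yaw',np.degrees(np.arctan2(d[1],d[0])),'ctr',q[:2].mean(0))
# bridge edge by mask of grey: corners picked by eye, z=.120
b=onplane(p,[[210,205],[250,223],[270,180]],.120);print(b.round(4),np.degrees(np.arctan2(*(b[1]-b[2])[[1,0]])),np.linalg.norm(b[1]-b[0]))
E
```

```text
[[ 0.4142 -0.32    0.156 ]
 [ 0.4488 -0.3371  0.156 ]
 [ 0.4454 -0.3436  0.156 ]
 [ 0.411  -0.3264  0.156 ]
 [ 0.4175 -0.3135  0.156 ]
 [ 0.4523 -0.3304  0.156 ]]
len 0.0386276572514126 yaw -26.24690239280754 ctr [ 0.43152536 -0.32852612  0.156     ]
[[ 0.4585 -0.3663  0.12  ]
 [ 0.4793 -0.3231  0.12  ]
 [ 0.4309 -0.3018  0.12  ]] -23.69841618276502 0.04796059790460814
```

The wrist view shows the carrier from above. Its fin is at (244,188), its basket up-image, and its hook side down-left, with yaw about −25.7° and its centre at (0.434, −0.329). The red tray (147,100) and the purple carriers are clear of the fingers. Descending with the jaw partly open.

Request:
servo_tool(plan=[{"dx": 0,"dy": 0,"dz": -0.8,"ax": 0,"ay": 0,"az": 0,"jaw": 5},{"dx": 0,"dy": 0,"dz": 0,"ax": 0,"ay": 8.6,"az": 0,"jaw": 5},{"dx": 0,"dy": 0,"dz": 0,"ax": 0,"ay": 8.6,"az": 0,"jaw": 5},{"dx": 0,"dy": 2,"dz": 0,"ax": 0,"ay": 8.5,"az": 0,"jaw": 5},{"dx": 0,"dy": 2,"dz": 0,"ax": 0,"ay": 0,"az": 0,"jaw": 5},{"dx": 0,"dy": 2,"dz": 0,"ax": 0,"ay": 0,"az": 0,"jaw": 5},{"dx": 0,"dy": 2,"dz": 0,"ax": 0,"ay": 0,"az": 0,"jaw": 5},{"dx": 0,"dy": 2,"dz": 0,"ax": 0,"ay": 0,"az": 0,"jaw": 5},{"dx": 0,"dy": 2,"dz": 0,"ax": 0,"ay": 0,"az": 0,"jaw": 5},{"dx": 0,"dy": 1.4,"dz": 0,"ax": 0,"ay": 0,"az": 0,"jaw": 5},{"dx": 0,"dy": 0.9,"dz": 0,"ax": 0,"ay": 0,"az": 0,"jaw": 5},{"dx": 0,"dy": 0,"dz": 0,"ax": 0,"ay": 0,"az": 0,"jaw": 5},{"dx": 0,"dy": 0,"dz": 0,"ax": 0,"ay": 0,"az": 0,"jaw": 5}])

```text
time: 4.95
position: [0.4339, -0.3298, 0.3013]
eef_rot: [-1.542, 0.351, -0.353]
force: [-0.0, -0.7, -0.4]
gripper_width: 0.585
```

```bash
python3 - <<'E'
from h import *
s=get_state();print(s['position'],R.from_rotvec(s['eef_rot']).as_matrix().round(3).tolist())
im,p=shot('wrist','w2')
print(proj(p,[[.434,-.329,.156]]))
m=cv2.inRange(cv2.cvtColor(im,cv2.COLOR_RGB2HSV),(100,110,40),(125,255,255))
c,_=cv2.findContours(m,cv2.RETR_EXTERNAL,cv2.CHAIN_APPROX_NONE)
for k in c:
    if cv2.contourArea(k)>60: print(cv2.contourArea(k),cv2.boxPoints(cv2.minAreaRect(k)).round(0).tolist())
E
```

```text
[ 0.43387351 -0.3298486   0.30127088] [[0.901, 0.001, 0.434], [-0.434, -0.001, 0.901], [0.001, -1.0, 0.0]]
[[255.76722294 268.43487087]]
2448.5 [[241.0, 210.0], [271.0, 210.0], [271.0, 300.0], [241.0, 300.0]]
2499.0 [[14.0, 0.0], [139.0, 0.0], [139.0, 31.0], [14.0, 31.0]]
```

View pics/w2.png

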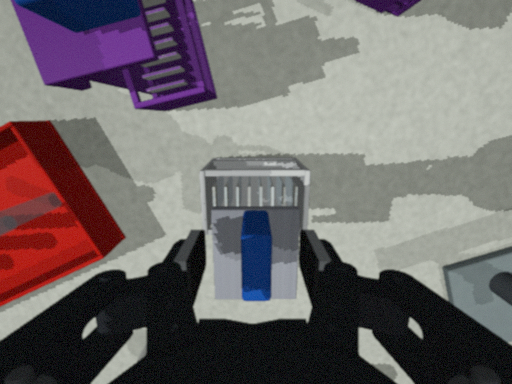

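The fin (256,255) is centred between the fingers and aligned. Lowering 4 mm and closing.

Request:
servo_tool(newtons=60, plan=[{"dx": 0,"dy": 0.4,"dz": 0,"ax": 0,"ay": 0,"az": 0,"jaw": 3},{"dx": 0,"dy": 0,"dz": 0,"ax": 0,"ay": 0,"az": 0,"jaw": 2},{"dx": 0,"dy": 0,"dz": 0,"ax": 0,"ay": 0,"az": 0,"jaw": 1},{"dx": 0,"dy": 0,"dz": 0,"ax": 0,"ay": 0,"az": 0,"jaw": 0.5},{"dx": 0,"dy": 0,"dz": 0,"ax": 0,"ay": 0,"az": 0,"jaw": 0.5},{"dx": 0,"dy": 0,"dz": 0,"ax": 0,"ay": 0,"az": 0,"jaw": 0.5},{"dx": 0,"dy": 0,"dz": 0,"ax": 0,"ay": 0,"az": 0,"jaw": 0.5}])

```text
time: 5.88
position: [0.4337, -0.3295, 0.2966]
eef_rot: [-1.542, 0.352, -0.352]
force: [0.9, 0.7, -1.7]
gripper_width: 0.159
```

Request:
servo_tool(plan=[{"dx": 0,"dy": -0.5,"dz": 0,"ax": 0,"ay": 0,"az": 0,"jaw": 0.5},{"dx": 0,"dy": -1,"dz": 0,"ax": 0,"ay": 0,"az": 0,"jaw": 0.5},{"dx": 0,"dy": -1.5,"dz": 0,"ax": 0,"ay": 0,"az": 0,"jaw": 0.5},{"dx": 0,"dy": -2,"dz": 0,"ax": 0,"ay": 0,"az": 0,"jaw": 0.5},{"dx": 0,"dy": -2,"dz": 0,"ax": 0,"ay": 0,"az": 0,"jaw": 0.5},{"dx": 0,"dy": -2,"dz": 0,"ax": 0,"ay": 0,"az": 0,"jaw": 0.5},{"dx": 0,"dy": -2,"dz": 0,"ax": 0,"ay": 0,"az": 0,"jaw": 0.5},{"dx": 0,"dy": -2,"dz": 0,"ax": 0,"ay": 0,"az": 0,"jaw": 0.5},{"dx": 0,"dy": -2,"dz": 0,"ax": 0,"ay": 0,"az": 0,"jaw": 0.5},{"dx": 0,"dy": -1,"dz": 0,"ax": 0,"ay": 0,"az": 0,"jaw": 0.5},{"dx": 0,"dy": 0,"dz": 0,"ax": 0,"ay": 0,"az": 0,"jaw": 0.5},{"dx": 0,"dy": 0,"dz": 0,"ax": 0,"ay": 0,"az": 0,"jaw": 0.5}])

```text
time: 7.38
position: [0.4334, -0.3294, 0.456]
eef_rot: [-1.541, 0.353, -0.351]
force: [0.1, 0.1, -2.7]
gripper_width: 0.159
```

```bash
python3 - <<'E'
from h import *
s=get_state();print(s['position'],s['force'])
P={}
P['scene']=shot('scene','s3')[1];P['side']=shot('side','d3')[1]
print(proj(P['scene'],[[.434,-.329,.298]]),proj(P['side'],[[.434,-.329,.298]]))
a=cv2.imread('pics/s3.png');b=cv2.imread('pics/d3.png')
f=lambda i,x,y,w,h,s:cv2.resize(i[y:y+h,x:x+w],None,fx=s,fy=s,interpolation=cv2.INTER_CUBIC)
cv2.imwrite('pics/c4.png',np.vstack([f(a,190,172,160,35,5),np.hstack([f(b,190,130,60,80,5),f(a,80,120,100,80,5)])]))
E
```

```text
[ 0.43339163 -0.32935355  0.45597872] [ 0.13746818  0.12727717 -2.73982329]
[[121.40431828 145.1681527 ]] [[295.65541768  98.62008182]]
```

View pics/c4.png

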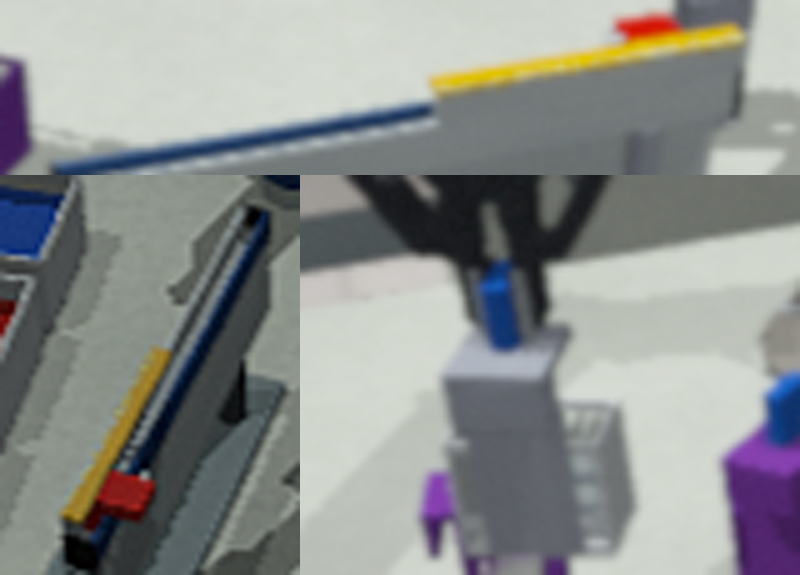

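```bash
cat > rail.py <<'E'
from h import *
P={n:cams.camera_params(n) for n in('scene','side')}
names=['lip end','k(-3,10)','k(-3,180)','k(11.5,10)','k(11.5,180)']
S=[[200.4,205],[276,188],[338.4,177],[277,191],[339,180]]
D=[[243.6,137],[224.4,165],[206.4,199],[220.4,165],[202.4,198]]
T=tri(P['scene'],S,P['side'],D)
if __name__=='__main__':
    for n,t in zip(names,T): print(n,t.round(4))
    a=cv2.imread('pics/s3.png')
    # bluish lip line in scene: per column centre of blue -> ray onto plane
    for n,f,w in(('scene','s3',(195,185,85,25)),('side','d3',(200,130,50,80))):
        im=cv2.imread(f'pics/{f}.png');x,y,ww,h=w
        m=cv2.inRange(cv2.cvtColor(im[y:y+h,x:x+ww],cv2.COLOR_BGR2HSV),(100,90,30),(125,255,255))
        ys,xs=np.where(m);print(n,len(xs))
        pts=[]
        it=range(0,ww,12) if n=='scene' else range(0,h,8)
        for k in it:
            q=(ys[xs==k]+y) if n=='scene' else (xs[ys==k]+x)
            if len(q): pts.append([k+x,q.min(),q.max()] if n=='scene' else [k+y,q.min(),q.max()])
        print(pts)
E
python3 rail.py
```

```text
lip end [ 0.6107 -0.1886  0.1901  0.0016]
k(-3,10) [ 6.406e-01 -1.000e-04  2.094e-01  4.400e-03]
k(-3,180) [0.6596 0.172  0.2114 0.0066]
k(11.5,10) [ 6.540e-01 -1.800e-03  2.073e-01  2.000e-04]
k(11.5,180) [0.6731 0.1672 0.2097 0.0027]
scene 191
[[207, np.int64(204), np.int64(206)], [219, np.int64(202), np.int64(204)], [231, np.int64(200), np.int64(202)], [243, np.int64(198), np.int64(200)], [255, np.int64(197), np.int64(198)], [267, np.int64(194), np.int64(196)]]
side 197
[[130, np.int64(243), np.int64(249)], [138, np.int64(200), np.int64(243)], [146, np.int64(238), np.int64(240)], [154, np.int64(234), np.int64(236)], [162, np.int64(230), np.int64(232)], [170, np.int64(226), np.int64(228)], [178, np.int64(222), np.int64(224)], [186, np.int64(217), np.int64(220)], [202, np.int64(208), np.int64(210)]]
```

```bash
python3 - <<'E'
from rail import *
out={}
for n,f,w in(('scene','s3',(205,185,68,25)),('side','d3',(200,143,50,60))):
    im=cv2.imread(f'pics/{f}.png').astype(float);x,y,ww,h=w
    c=im[y:y+h,x:x+ww]; B=np.clip(c[:,:,0]-c[:,:,2]-25,0,None)
    if n=='side': B[:, :]*=1
    pts=[]
    for k in range(ww if n=='scene' else h):
        v=B[:,k] if n=='scene' else B[k]
        i=v.argmax()
        if v[i]<15: continue
        lo=max(i-3,0); s=slice(lo,i+4); m=(np.arange(len(v))[s]*v[s]).sum()/v[s].sum()
        pts.append([x+k,y+m] if n=='scene' else [x+m,y+k])
    q=onplane(P[n],pts,.19)
    g=np.polyfit(q[:,1],q[:,0],1); r=q[:,0]-np.polyval(g,q[:,1]); k=abs(r)<.004
    g=np.polyfit(q[k,1],q[k,0],1); print(n,k.sum(),len(k),'slope',g[0],np.degrees(np.arctan(g[0])),'x at y=-.1',np.polyval(g,-.1),'res',(r[k]).std(), q[:,1].min(),q[:,1].max())
th=np.radians(6.4)
X=np.array([np.cos(th),-np.sin(th)]);Y=np.array([np.sin(th),np.cos(th)])
for t,l in zip(T,[(-9.5,-180),(-3,10),(-3,180),(11.5,10),(11.5,180)]):
    print('origin est',(t[:2]-X*l[0]/1e3-Y*l[1]/1e3).round(4))
print('expected axis x at y=-.1 of lip if origin .6435,-.01:',)
E
```

```text
scene 68 68 slope 0.11933798056526028 6.805378021308619 x at y=-.1 0.6266854767802265 res 0.0004036418708181267 -0.1783645264685616 -0.006893321259625995
side 40 40 slope 0.11901939033937475 6.787379785125677 x at y=-.1 0.6207965953647033 res 0.0006570642390413437 -0.1527738575916331 0.1624184325874759
origin est [ 0.6402 -0.0108]
origin est [ 0.6425 -0.0104]
origin est [ 0.6425 -0.0072]
origin est [ 0.6415 -0.0105]
origin est [ 0.6416 -0.0104]
expected axis x at y=-.1 of lip if origin .6435,-.01:
```

Request:
servo_tool(plan=[{"dx": 0,"dy": 0,"dz": 0,"ax": 0,"ay": -6,"az": 0,"jaw": 0.5},{"dx": 0,"dy": 0,"dz": 0,"ax": 0,"ay": -7,"az": 0,"jaw": 0.5},{"dx": 0,"dy": 0,"dz": 0,"ax": 0,"ay": -6,"az": 0,"jaw": 0.5},{"dx": 0.6,"dy": 0,"dz": 1.6,"ax": 0,"ay": 0,"az": 0,"jaw": 0.5},{"dx": 1.2,"dy": 0,"dz": 3.2,"ax": 0,"ay": 0,"az": 0,"jaw": 0.5},{"dx": 1.2,"dy": 0,"dz": 3.2,"ax": 0,"ay": 0,"az": 0,"jaw": 0.5},{"dx": 1.2,"dy": 0,"dz": 3.2,"ax": 0,"ay": 0,"az": 0,"jaw": 0.5},{"dx": 1.2,"dy": 0,"dz": 3.2,"ax": 0,"ay": 0,"az": 0,"jaw": 0.5},{"dx": 1.2,"dy": 0,"dz": 3.2,"ax": 0,"ay": 0,"az": 0,"jaw": 0.5},{"dx": 1.2,"dy": 0,"dz": 3.2,"ax": 0,"ay": 0,"az": 0,"jaw": 0.5},{"dx": 1.2,"dy": 0.5,"dz": 3.2,"ax": 0,"ay": 0,"az": 0,"jaw": 0.5},{"dx": 0.6,"dy": 0.5,"dz": 2.2,"ax": 0,"ay": 0,"az": 0,"jaw": 0.5},{"dx": 0,"dy": 0,"dz": 0,"ax": 0,"ay": 0,"az": 0,"jaw": 0.5},{"dx": 0,"dy": 0,"dz": 0,"ax": 0,"ay": 0,"az": 0,"jaw": 0.5},{"dx": 0,"dy": 0,"dz": 0,"ax": 0,"ay": 0,"az": 0,"jaw": 0.5}])

```text
time: 9.35
position: [0.5591, -0.0825, 0.4471]
eef_rot: [-1.569, 0.095, -0.095]
force: [-0.1, -0.2, -3.3]
gripper_width: 0.153
```

```bash
python3 - <<'E'
from h import *
s=get_state();print(s['position'],R.from_rotvec(s['eef_rot']).as_matrix().round(4).tolist(),s['force'])
im,p=shot('wrist','w3');np.save('w3.npy',p,allow_pickle=True)
cv2.imwrite('pics/w3b.png',cv2.resize(im[:,:,::-1],(800,600),interpolation=cv2.INTER_CUBIC))
E
```

```text
[ 0.55912181 -0.08247796  0.44705204] [[0.9927, 0.0004, 0.1205], [-0.1205, -0.0004, 0.9927], [0.0004, -1.0, -0.0004]] [-0.1213045  -0.22387851 -3.27231493]
```

View pics/w3b.png

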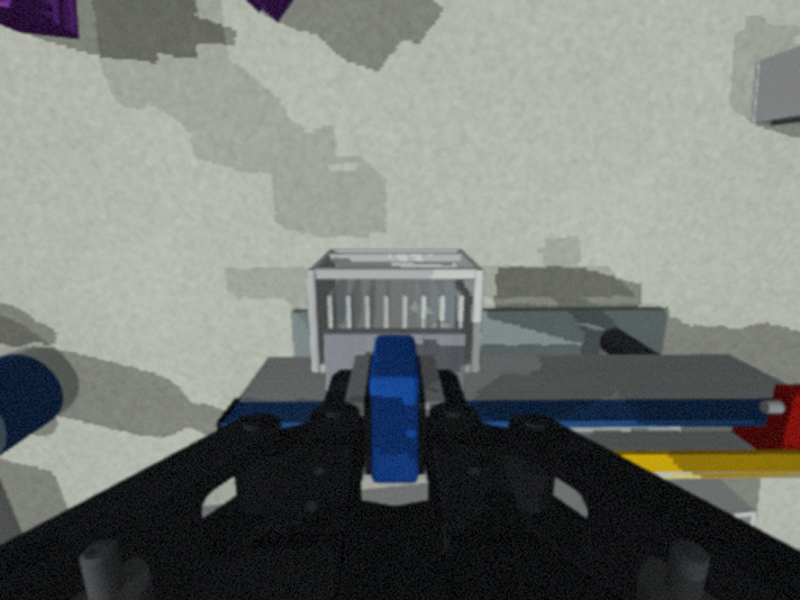

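```bash
python3 - <<'E'
from h import *
p=np.load('w3.npy',allow_pickle=True).item()
im=cv2.imread('pics/w3.png').astype(int);hsv=cv2.cvtColor(im.astype(np.uint8),cv2.COLOR_BGR2HSV)
for c in (330,360,400,440,470): print(c,[tuple(im[r,c]) for r in range(250,280)] if c==400 else '')
t=np.array([.55912,-.08248]);X=np.array([.9927,-.1205]);Y=np.array([.1205,.9927])
blue=cv2.inRange(hsv,(100,100,30),(125,255,255));ye=cv2.inRange(hsv,(18,110,60),(34,255,255))
for n,m,cs,z,r0 in(('lip',blue,(160,320,360,400,440,470),.19,245),('keeper',ye,(430,460,500),.2085,280)):
    for c in cs:
        r=np.where(m[r0:,c])[0]+r0
        if n=='lip': r=r[r<290]
        if not len(r): continue
        for e in(r.min()-.5,r.max()+.5):
            q=onplane(p,[[c,e]],z)[0,:2]-t; print(n,c,e,'x,y rel tcp mm',(q@X*1e3).round(1),(q@Y*1e3).round(1))
for n,uv,z in(('pin tip',(760/1.5625,408/1.5625),.198),('fin top back',(395/1.5625,337/1.5625),.3065),('bridge front L',(362/1.5625,500/1.5625),.2705),('bridge front R',(430/1.5625,498/1.5625),.2705)):
    q=onplane(p,[uv],z)[0,:2]-t; print(n,(q@X*1e3).round(1),(q@Y*1e3).round(1))
E
```

```text
330 
360 
400 [(np.int64(72), np.int64(75), np.int64(72)), (np.int64(82), np.int64(83), np.int64(76)), (np.int64(77), np.int64(78), np.int64(73)), (np.int64(73), np.int64(74), np.int64(71)), (np.int64(77), np.int64(74), np.int64(70)), (np.int64(70), np.int64(64), np.int64(55)), (np.int64(58), np.int64(40), np.int64(29)), (np.int64(56), np.int64(33), np.int64(13)), (np.int64(56), np.int64(34), np.int64(16)), (np.int64(59), np.int64(32), np.int64(11)), (np.int64(66), np.int64(43), np.int64(21)), (np.int64(67), np.int64(40), np.int64(23)), (np.int64(68), np.int64(37), np.int64(23)), (np.int64(61), np.int64(29), np.int64(7)), (np.int64(63), np.int64(39), np.int64(16)), (np.int64(60), np.int64(36), np.int64(14)), (np.int64(64), np.int64(37), np.int64(14)), (np.int64(62), np.int64(39), np.int64(21)), (np.int64(71), np.int64(37), np.int64(9)), (np.int64(104), np.int64(63), np.int64(24)), (np.int64(125), np.int64(73), np.int64(36)), (np.int64(116), np.int64(67), np.int64(32)), (np.int64(120), np.int64(84), np.int64(65)), (np.int64(140), np.int64(131), np.int64(121)), (np.int64(157), np.int64
[... 386 characters left out ...]
273.5 x,y rel tcp mm 68.4 60.0
lip 360 255.5 x,y rel tcp mm 50.7 94.1
lip 360 273.5 x,y rel tcp mm 68.5 95.8
lip 400 255.5 x,y rel tcp mm 50.8 129.3
lip 400 272.5 x,y rel tcp mm 67.5 131.6
lip 440 255.5 x,y rel tcp mm 50.8 164.5
lip 440 271.5 x,y rel tcp mm 66.5 167.2
lip 470 255.5 x,y rel tcp mm 50.8 190.9
lip 470 272.5 x,y rel tcp mm 67.5 194.2
keeper 430 287.5 x,y rel tcp mm 70.6 147.7
keeper 430 301.5 x,y rel tcp mm 84.1 149.9
keeper 460 287.5 x,y rel tcp mm 70.6 172.8
keeper 460 305.5 x,y rel tcp mm 88.1 176.1
keeper 500 287.5 x,y rel tcp mm 70.7 206.1
keeper 500 304.5 x,y rel tcp mm 87.1 209.9
pin tip 52.0 199.2
fin top back -27.5 -0.5
bridge front L 52.2 -13.3
bridge front R 51.3 13.1
```

```bash
python3 - <<'E'
from h import *
p=np.load('w3.npy',allow_pickle=True).item()
im=cv2.imread('pics/w3.png').astype(int)
t=np.array([.55912,-.08248]);X=np.array([.9927,-.1205]);Y=np.array([.1205,.9927])
print([(r,im[r,252].tolist()) for r in list(range(205,240,1))+list(range(300,328))])
for n,v,z in(('fin back bot',337,.2705),('fin top back',365,.3065),('fin top front',480,.3065),('bridge front top',500,.2705),('bridge back top',334,.2705)):
    q=onplane(p,[[252,v/1.5625]],z)[0,:2]-t; print(n,(q@X*1e3).round(1),(q@Y*1e3).round(1))
E
```

```text
[(205, [113, 115, 110]), (206, [113, 114, 111]), (207, [112, 114, 112]), (208, [116, 117, 114]), (209, [103, 103, 101]), (210, [91, 85, 85]), (211, [82, 78, 76]), (212, [89, 84, 80]), (213, [102, 96, 91]), (214, [97, 71, 61]), (215, [89, 46, 31]), (216, [84, 37, 7]), (217, [86, 40, 5]), (218, [83, 35, 1]), (219, [82, 35, 4]), (220, [85, 39, 9]), (221, [87, 38, 20]), (222, [86, 38, 13]), (223, [86, 37, 16]), (224, [89, 40, 14]), (225, [88, 40, 17]), (226, [86, 36, 0]), (227, [87, 42, 20]), (228, [89, 42, 13]), (229, [89, 40, 18]), (230, [83, 35, 0]), (231, [89, 45, 22]), (232, [88, 43, 17]), (233, [84, 35, 7]), (234, [86, 40, 2]), (235, [85, 38, 7]), (236, [86, 38, 0]), (237, [87, 41, 18]), (238, [90, 42, 17]), (239, [87, 36, 6]), (300, [117, 56, 18]), (301, [118, 56, 16]), (302, [118, 54, 16]), (303, [113, 50, 3]), (304, [123, 60, 29]), (305, [117, 55, 13]), (306, [117, 49, 14]), (307, [110, 46, 16]), (308, [117, 77, 61]), (309, [134, 129, 121]), (310, [144, 148, 144]), (311, [122, 127, 123]), (312, [113, 112, 111]), (313, [111, 110, 107]), (314, [112, 113, 110]), (315, [113, 113, 113]), (316, [111, 109, 106]), (317, [111, 112, 110]), (318, [108, 107, 106]), (319, [112, 112, 111]), (320, [109, 111, 105]), (321, [111, 111, 109]), (322, [108, 108, 106]), (323, [73, 72, 69]), (324, [26, 29, 30]), (325, [17, 16, 18]), (326, [13, 6, 6]), (327, [5, 1, 3])]
fin back bot -14.8 -0.9
fin top back -19.6 -0.8
fin top front 16.2 -0.9
bridge front top 52.2 -0.9
bridge back top -15.9 -0.9
```

The wrist view shows the rail level in the image. The lip top is at rows ~420–426 (800-px scale), the keeper at (700,465), the white pin tip at (762,407), and the fin at (395,420), centred in the grip. The channel centre line is ~76 mm ahead of the TCP, so the slot centres on the lip after moving 38.5 mm forward.

Request:
servo_tool(plan=[{"dx": 0,"dy": 1,"dz": 0,"ax": 0,"ay": 0,"az": 0,"jaw": 0.5},{"dx": 0,"dy": 1,"dz": 0,"ax": 0,"ay": 0,"az": 0,"jaw": 0.5},{"dx": 0,"dy": 0.8,"dz": 0,"ax": 0,"ay": -0.3,"az": 0,"jaw": 0.5},{"dx": 1,"dy": 0,"dz": 0,"ax": 0,"ay": 0,"az": 0,"jaw": 0.5},{"dx": 1,"dy": 0,"dz": 0,"ax": 0,"ay": 0,"az": 0,"jaw": 0.5},{"dx": 1,"dy": 0,"dz": 0,"ax": 0,"ay": 0,"az": 0,"jaw": 0.5},{"dx": 0.5,"dy": 0,"dz": 0,"ax": 0,"ay": 0,"az": 0,"jaw": 0.5},{"dx": 0.35,"dy": 0,"dz": 0,"ax": 0,"ay": 0,"az": 0,"jaw": 0.5},{"dx": 0,"dy": 0,"dz": 0,"ax": 0,"ay": 0,"az": 0,"jaw": 0.5},{"dx": 0,"dy": 0,"dz": 0,"ax": 0,"ay": 0,"az": 0,"jaw": 0.5},{"dx": 0,"dy": 0,"dz": 0,"ax": 0,"ay": 0,"az": 0,"jaw": 0.5}])

```text
time: 10.78
position: [0.5978, -0.085, 0.4187]
eef_rot: [-1.569, 0.088, -0.088]
force: [-0.4, 0.6, -3.0]
gripper_width: 0.155
```

```bash
python3 - <<'E'
from h import *
s=get_state();print(s['position'],R.from_rotvec(s['eef_rot']).as_matrix().round(4).tolist(),s['force'])
P={};b,P['side']=shot('side','d4');a,P['scene']=shot('scene','s4');w,_=shot('wrist','w4')
c=proj(P['side'],[list(s['position'][:2])+[.2]])[0].astype(int);d=proj(P['scene'],[list(s['position'][:2])+[.2]])[0].astype(int);print(c,d)
f=lambda i,c,w,h,s:cv2.resize(i[c[1]-h//2:c[1]+h//2,c[0]-w//2:c[0]+w//2,::-1],None,fx=s,fy=s,interpolation=cv2.INTER_CUBIC)
cv2.imwrite('pics/c5.png',np.hstack([f(b,c,66,100,6),f(a,d,66,100,6)]))
E
```

```text
[ 0.59777339 -0.08501918  0.41871248] [[0.9937, 0.0, 0.1122], [-0.1122, 0.0002, 0.9937], [-0.0, -1.0, 0.0002]] [-0.44027792  0.55443765 -3.00673345]
[240 153] [237 189]
```

View pics/c5.png

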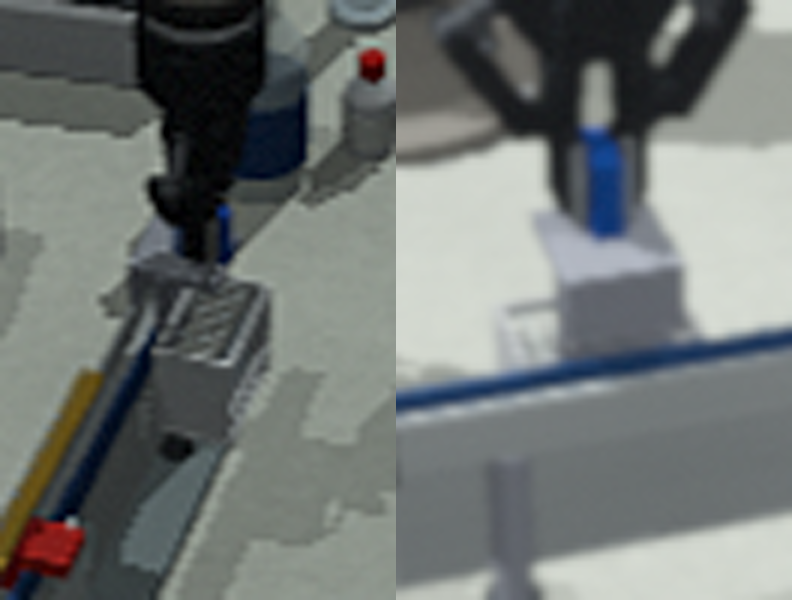

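Side crop: the hook hangs over the channel with the basket in front of the lip. The red stop is at side ~(215,192), and the keeper is well clear in y. Now lowering in guarded steps.

Request:
servo_tool(plan=[{"dx": 0,"dy": 0.5,"dz": 0,"ax": 0,"ay": 0,"az": 0,"jaw": 0.5},{"dx": 0,"dy": 0.5,"dz": 0,"ax": 0,"ay": 0,"az": 0,"jaw": 0.5},{"dx": 0,"dy": 0.4,"dz": 0,"ax": 0,"ay": 0,"az": 0,"jaw": 0.5},{"dx": 0,"dy": 0.3,"dz": 0,"ax": 0,"ay": 0,"az": 0,"jaw": 0.5},{"dx": 0,"dy": 0.1,"dz": 0,"ax": 0,"ay": 0,"az": 0,"jaw": 0.5},{"dx": 0,"dy": 0.1,"dz": 0,"ax": 0,"ay": 0,"az": 0,"jaw": 0.5},{"dx": 0,"dy": 0.1,"dz": 0,"ax": 0,"ay": 0,"az": 0,"jaw": 0.5},{"dx": 0,"dy": 0,"dz": 0,"ax": 0,"ay": 0,"az": 0,"jaw": 0.5}])

```text
time: 11.92
position: [0.5979, -0.085, 0.3986]
eef_rot: [-1.569, 0.089, -0.088]
force: [-2.2, 0.2, -3.8]
gripper_width: 0.157
```

Request:
servo_tool(plan=[{"dx": -0.1,"dy": 0,"dz": 0,"ax": 0,"ay": 0,"az": 0,"jaw": 0.5},{"dx": 0,"dy": 0,"dz": 0,"ax": 0,"ay": 0,"az": 0,"jaw": 0.5},{"dx": 0,"dy": 0,"dz": 0,"ax": 0,"ay": 0,"az": 0,"jaw": 0.5}])

```text
time: 12.3
position: [0.5972, -0.0848, 0.3989]
eef_rot: [-1.569, 0.087, -0.089]
force: [0.1, 0.0, -2.7]
gripper_width: 0.153
```

Request:
servo_tool(plan=[{"dx": -0.1,"dy": 0,"dz": 0,"ax": 0,"ay": 0,"az": 0,"jaw": 0.5},{"dx": 0,"dy": 0.15,"dz": 0,"ax": 0,"ay": 0,"az": 0,"jaw": 0.5},{"dx": 0,"dy": 0.15,"dz": 0,"ax": 0,"ay": 0,"az": 0,"jaw": 0.5},{"dx": 0,"dy": 0,"dz": 0,"ax": 0,"ay": 0,"az": 0,"jaw": 0.5},{"dx": 0,"dy": 0,"dz": 0,"ax": 0,"ay": 0,"az": 0,"jaw": 0.5}])

```text
time: 12.92
position: [0.596, -0.0848, 0.3957]
eef_rot: [-1.569, 0.088, -0.088]
force: [0.2, -0.3, -3.0]
gripper_width: 0.155
```

Request:
servo_tool(plan=[{"dx": 0,"dy": 0.15,"dz": 0,"ax": 0,"ay": 0,"az": 0,"jaw": 0.5},{"dx": 0,"dy": 0.15,"dz": 0,"ax": 0,"ay": 0,"az": 0,"jaw": 0.5},{"dx": 0,"dy": 0,"dz": 0,"ax": 0,"ay": 0,"az": 0,"jaw": 0.5},{"dx": 0,"dy": 0,"dz": 0,"ax": 0,"ay": 0,"az": 0,"jaw": 0.5}])

```text
time: 13.42
position: [0.596, -0.0848, 0.3927]
eef_rot: [-1.569, 0.088, -0.088]
force: [0.2, -0.4, -3.3]
gripper_width: 0.156
```

Request:
servo_tool(plan=[{"dx": 0,"dy": 0.2,"dz": 0,"ax": 0,"ay": 0,"az": 0,"jaw": 0.5},{"dx": 0,"dy": 0.2,"dz": 0,"ax": 0,"ay": 0,"az": 0,"jaw": 0.5},{"dx": 0,"dy": 0.2,"dz": 0,"ax": 0,"ay": 0,"az": 0,"jaw": 0.5},{"dx": 0,"dy": 0,"dz": 0,"ax": 0,"ay": 0,"az": 0,"jaw": 0.5},{"dx": 0,"dy": 0,"dz": 0,"ax": 0,"ay": 0,"az": 0,"jaw": 0.5}])

```text
time: 14.05
position: [0.596, -0.0848, 0.3867]
eef_rot: [-1.569, 0.088, -0.088]
force: [-0.4, 0.1, -2.8]
gripper_width: 0.155
```

Request:
servo_tool(plan=[{"dx": 0,"dy": 0.15,"dz": 0,"ax": 0,"ay": 0,"az": 0,"jaw": 0.5},{"dx": 0,"dy": 0.15,"dz": 0,"ax": 0,"ay": 0,"az": 0,"jaw": 0.5},{"dx": 0,"dy": 0.1,"dz": 0,"ax": 0,"ay": 0,"az": 0,"jaw": 0.5},{"dx": 0,"dy": 0,"dz": 0,"ax": 0,"ay": 0,"az": 0,"jaw": 0.5},{"dx": 0,"dy": 0,"dz": 0,"ax": 0,"ay": 0,"az": 0,"jaw": 0.5}])

```text
time: 14.68
position: [0.596, -0.0848, 0.3827]
eef_rot: [-1.569, 0.088, -0.088]
force: [-0.3, 0.2, -1.8]
gripper_width: 0.155
```

Request:
servo_tool(plan=[{"dx": 0,"dy": 0.1,"dz": 0,"ax": 0,"ay": 0,"az": 0,"jaw": 0.5},{"dx": 0,"dy": 0.1,"dz": 0,"ax": 0,"ay": 0,"az": 0,"jaw": 0.5},{"dx": 0,"dy": 0,"dz": 0,"ax": 0,"ay": 0,"az": 0,"jaw": 0.5},{"dx": 0,"dy": 0,"dz": 0,"ax": 0,"ay": 0,"az": 0,"jaw": 0.5}])

```text
time: 15.18
position: [0.596, -0.0847, 0.3807]
eef_rot: [-1.569, 0.088, -0.088]
force: [0.4, 0.5, -2.0]
gripper_width: 0.156
```

Request:
servo_tool(plan=[{"dx": 0,"dy": 0.1,"dz": 0,"ax": 0,"ay": 0,"az": 0,"jaw": 0.5},{"dx": 0,"dy": 0.1,"dz": 0,"ax": 0,"ay": 0,"az": 0,"jaw": 0.5},{"dx": 0,"dy": 0,"dz": 0,"ax": 0,"ay": 0,"az": 0,"jaw": 0.5},{"dx": 0,"dy": 0,"dz": 0,"ax": 0,"ay": 0,"az": 0,"jaw": 0.5}])

```text
time: 15.68
position: [0.5959, -0.0849, 0.3804]
eef_rot: [-1.568, 0.088, -0.089]
force: [-5.1, 1.8, 7.0]
gripper_width: 0.153
```

Contact at hook edge z ≈ 0.172, about 10 N, with lateral −5 N. It is below lip-top height, so this is the channel floor. Easing the press a little.

Request:
servo_tool(plan=[{"dx": -0.05,"dy": -0.05,"dz": 0,"ax": 0,"ay": 0,"az": 0,"jaw": 0.5},{"dx": 0,"dy": 0,"dz": 0,"ax": 0,"ay": 0,"az": 0,"jaw": 0.5},{"dx": 0,"dy": 0,"dz": 0,"ax": 0,"ay": 0,"az": 0,"jaw": 0.5},{"dx": 0,"dy": 0,"dz": 0,"ax": 0,"ay": 0,"az": 0,"jaw": 0.5}])

```text
time: 16.18
position: [0.5957, -0.0848, 0.3803]
eef_rot: [-1.568, 0.087, -0.089]
force: [-3.3, 0.9, 7.1]
gripper_width: 0.157
```

```bash
python3 - <<'E'
from h import *
s=get_state();print(s['position'],R.from_rotvec(s['eef_rot']).as_matrix().round(4).tolist(),s['force'],s['wrist_torque'])
E
```

```text
[ 0.59567335 -0.08478415  0.38033531] [[0.9937, 0.0013, 0.1121], [-0.1121, 0.0005, 0.9937], [0.0012, -1.0, 0.0006]] [-3.25666794  0.87626826  7.08444346] [0.08621617 0.4856676  0.08510144]
```

Request:
servo_tool(plan=[{"dx": -0.05,"dy": -0.06,"dz": 0,"ax": 0,"ay": 0,"az": 0,"jaw": 0.5},{"dx": 0,"dy": 0,"dz": 0,"ax": 0,"ay": 0,"az": 0,"jaw": 0.5},{"dx": 0,"dy": 0,"dz": 0,"ax": 0,"ay": 0,"az": 0,"jaw": 0.5},{"dx": 0,"dy": 0,"dz": 0,"ax": 0,"ay": 0,"az": 0,"jaw": 0.5}])

```text
time: 16.68
position: [0.5954, -0.0847, 0.3802]
eef_rot: [-1.569, 0.087, -0.09]
force: [0.9, 0.8, 4.2]
gripper_width: 0.153
```

Request:
servo_tool(plan=[{"dx": 0,"dy": 0,"dz": 0.3,"ax": 0,"ay": 0,"az": 0,"jaw": 0.5},{"dx": 0,"dy": 0,"dz": 0.6,"ax": 0,"ay": 0,"az": 0,"jaw": 0.5},{"dx": 0,"dy": 0,"dz": 0.8,"ax": 0,"ay": 0,"az": 0,"jaw": 0.5},{"dx": 0,"dy": 0,"dz": 0.8,"ax": 0,"ay": 0,"az": 0,"jaw": 0.5},{"dx": 0,"dy": 0,"dz": 0.5,"ax": 0,"ay": 0,"az": 0,"jaw": 0.5}])

```text
time: 17.3
position: [0.5983, -0.0559, 0.3802]
eef_rot: [-1.571, 0.089, -0.09]
force: [-0.4, -5.3, 5.3]
gripper_width: 0.149
```

```bash
python3 - <<'E'
from h import *
s=get_state();print(s['position'],R.from_rotvec(s['eef_rot']).as_matrix().round(4).tolist(),s['force'],s['wrist_torque'])
E
```

```text
[ 0.59826945 -0.05586579  0.38023353] [[0.9936, 0.0003, 0.1133], [-0.1133, -0.0023, 0.9936], [0.0006, -1.0, -0.0023]] [-0.39681714 -5.28677327  5.26698416] [-1.2676767  -0.16826166 -0.16441438]
```

Request:
servo_tool(plan=[{"dx": 0,"dy": -0.03,"dz": 0.4,"ax": 0,"ay": 0,"az": 0,"jaw": 0.5},{"dx": 0,"dy": 0,"dz": 0.8,"ax": 0,"ay": 0,"az": 0,"jaw": 0.5},{"dx": 0,"dy": 0,"dz": 0.8,"ax": 0,"ay": 0,"az": 0,"jaw": 0.5},{"dx": 0,"dy": 0,"dz": 0.8,"ax": 0,"ay": 0,"az": 0,"jaw": 0.5},{"dx": 0,"dy": 0,"dz": 0.8,"ax": 0,"ay": 0,"az": 0,"jaw": 0.5},{"dx": 0,"dy": 0,"dz": 0.4,"ax": 0,"ay": 0,"az": 0,"jaw": 0.5}])

```text
time: 18.05
position: [0.6028, -0.0151, 0.3803]
eef_rot: [-1.57, 0.088, -0.088]
force: [-0.1, -4.2, 5.7]
gripper_width: 0.152
```

Request:
servo_tool(plan=[{"dx": 0,"dy": 0,"dz": 0.4,"ax": 0,"ay": 0,"az": 0,"jaw": 0.5},{"dx": 0,"dy": 0,"dz": 0.8,"ax": 0,"ay": 0,"az": 0,"jaw": 0.5},{"dx": 0,"dy": 0,"dz": 0.8,"ax": 0,"ay": 0,"az": 0,"jaw": 0.5},{"dx": 0,"dy": 0,"dz": 0.8,"ax": 0,"ay": 0,"az": 0,"jaw": 0.5},{"dx": 0,"dy": 0,"dz": 0.8,"ax": 0,"ay": 0,"az": 0,"jaw": 0.5},{"dx": 0,"dy": 0,"dz": 0.8,"ax": 0,"ay": 0,"az": 0,"jaw": 0.5},{"dx": 0,"dy": 0,"dz": 0.8,"ax": 0,"ay": 0,"az": 0,"jaw": 0.5},{"dx": 0,"dy": 0,"dz": 0.3,"ax": 0,"ay": 0,"az": 0,"jaw": 0.5}])

```text
time: 19.05
position: [0.6089, 0.0395, 0.3802]
eef_rot: [-1.57, 0.089, -0.088]
force: [-0.3, -4.6, 5.5]
gripper_width: 0.158
```

```bash
python3 - <<'E'
from h import *
s=get_state();print(s['position'],R.from_rotvec(s['eef_rot']).as_matrix().round(4).tolist(),s['force'],s['wrist_torque'])
im,p=shot('wrist','w5')
b,q=shot('side','d5');c=proj(q,[list(s['position'][:2])+[.2]])[0].astype(int);print(c)
f=lambda i,x,y,w,h,s:cv2.resize(i[y:y+h,x:x+w,::-1],None,fx=s,fy=s,interpolation=cv2.INTER_CUBIC)
cv2.imwrite('pics/c6.png',np.hstack([f(im,180,150,220,250,2.4)[:560,:],f(b,c[0]-28,c[1]-38,46,94,6)[:560]]) )
E
```

```text
[0.60890325 0.03953823 0.3802397 ] [[0.9937, -0.0005, 0.112], [-0.112, -0.0012, 0.9937], [-0.0003, -1.0, -0.0013]] [-0.26182432 -4.58182132  5.54562588] [-1.25703215 -0.11335237 -0.21729677]
[230 176]
```

View pics/c6.png

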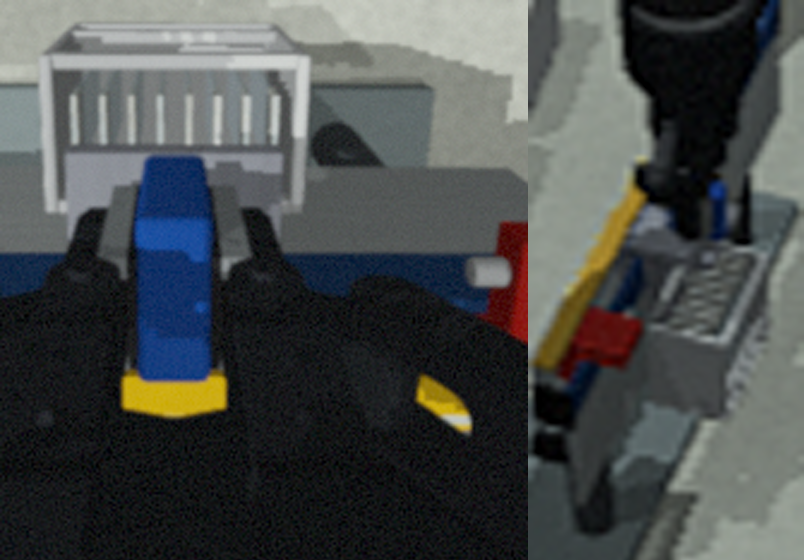

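Under the keeper now. The pin tip is at wrist (375,263) and the stop face at (388,263). The basket is upright and parallel to the rail.

```bash
python3 - <<'E'
from h import *
p=cams.camera_params('wrist');t=get_state()['position'][:2];Y=np.array([.113,.9936]);X=np.array([.9936,-.113])
for uv in([375,263.3],[388.3,263]):
    q=onplane(p,[uv],.2)[0,:2]-t;print((q@X*1e3).round(1),(q@Y*1e3).round(1))
E
```

```text
15.9 71.2
15.7 79.0
```

Request:
servo_tool(plan=[{"dx": 0,"dy": 0,"dz": 0.5,"ax": 0,"ay": 0,"az": 0,"jaw": 0.5},{"dx": 0,"dy": 0,"dz": 0.8,"ax": 0,"ay": 0,"az": 0,"jaw": 0.5},{"dx": 0,"dy": 0,"dz": 0.8,"ax": 0,"ay": 0,"az": 0,"jaw": 0.5},{"dx": 0,"dy": 0,"dz": 0.8,"ax": 0,"ay": 0,"az": 0,"jaw": 0.5},{"dx": 0,"dy": 0,"dz": 0.8,"ax": 0,"ay": 0,"az": 0,"jaw": 0.5},{"dx": 0,"dy": 0,"dz": 0.5,"ax": 0,"ay": 0,"az": 0,"jaw": 0.5},{"dx": 0,"dy": 0,"dz": 0.3,"ax": 0,"ay": 0,"az": 0,"jaw": 0.5},{"dx": 0,"dy": 0,"dz": 0.1,"ax": 0,"ay": 0,"az": 0,"jaw": 0.5},{"dx": 0,"dy": 0,"dz": 0.1,"ax": 0,"ay": 0,"az": 0,"jaw": 0.5}])

```text
time: 20.27
position: [0.614, 0.0855, 0.3802]
eef_rot: [-1.571, 0.09, -0.088]
force: [0.1, -5.5, 6.0]
gripper_width: 0.156
```

Request:
servo_tool(plan=[{"dx": 0,"dy": -0.03,"dz": 0.1,"ax": 0,"ay": 0,"az": 0,"jaw": 0.5},{"dx": 0,"dy": 0,"dz": 0.1,"ax": 0,"ay": 0,"az": 0,"jaw": 0.5},{"dx": 0,"dy": 0,"dz": 0.1,"ax": 0,"ay": 0,"az": 0,"jaw": 0.5},{"dx": 0,"dy": 0,"dz": 0.1,"ax": 0,"ay": 0,"az": 0,"jaw": 0.5}])

```text
time: 20.78
position: [0.6146, 0.0903, 0.3802]
eef_rot: [-1.569, 0.089, -0.088]
force: [-0.7, -4.5, 5.0]
gripper_width: 0.157
```

Request:
servo_tool(plan=[{"dx": 0,"dy": 0,"dz": 0.1,"ax": 0,"ay": 0,"az": 0,"jaw": 0.5},{"dx": 0,"dy": 0,"dz": 0.1,"ax": 0,"ay": 0,"az": 0,"jaw": 0.5}])

```text
time: 21.02
position: [0.6149, 0.0924, 0.3802]
eef_rot: [-1.569, 0.088, -0.088]
force: [-0.1, -5.2, 4.2]
gripper_width: 0.158
```

Request:
servo_tool(plan=[{"dx": 0,"dy": 0,"dz": 0.1,"ax": 0,"ay": 0,"az": 0,"jaw": 0.5},{"dx": 0,"dy": 0,"dz": 0.1,"ax": 0,"ay": 0,"az": 0,"jaw": 0.5}])

```text
time: 21.28
position: [0.6151, 0.0941, 0.3802]
eef_rot: [-1.569, 0.088, -0.088]
force: [-0.2, -5.0, 3.5]
gripper_width: 0.154
```

Request:
servo_tool(plan=[{"dx": 0,"dy": 0,"dz": 0.1,"ax": 0,"ay": 0,"az": 0,"jaw": 0.5},{"dx": 0,"dy": 0,"dz": 0.05,"ax": 0,"ay": 0,"az": 0,"jaw": 0.5}])

```text
time: 21.52
position: [0.6152, 0.0945, 0.3802]
eef_rot: [-1.571, 0.09, -0.088]
force: [-1.2, -6.7, 3.7]
gripper_width: 0.157
```

Request:
servo_tool(plan=[{"dx": 0,"dy": 0,"dz": 0.1,"ax": 0,"ay": 0,"az": 0,"jaw": 0.5},{"dx": 0,"dy": 0,"dz": 0,"ax": 0,"ay": 0,"az": 0,"jaw": 0.5},{"dx": 0,"dy": 0,"dz": 0,"ax": 0,"ay": 0,"az": 0,"jaw": 0.5}])

```text
time: 21.9
position: [0.6152, 0.0946, 0.3803]
eef_rot: [-1.572, 0.09, -0.089]
force: [-1.4, -7.2, 3.9]
gripper_width: 0.156
```

```bash
python3 - <<'E'
from h import *
s=get_state();print(s['position'],R.from_rotvec(s['eef_rot']).as_matrix().round(4).tolist(),s['force'],s['wrist_torque'])
im,p=shot('wrist','w6');t=s['position'][:2]
h=cv2.cvtColor(im,cv2.COLOR_RGB2HSV)
m=cv2.inRange(h,(0,150,60),(6,255,255))|cv2.inRange(h,(174,150,60),(180,255,255))
m[:,:260]=0;m[:230]=0;m[330:]=0
for r in range(240,300,6):
    c=np.where(m[r])[0]; print(r,c.min() if len(c) else None, [im[r,k].tolist() for k in (range(c.min()-4,c.min()+1) if len(c) else [])])
Y=np.array([.113,.9936])
print([(c,((onplane(p,[[c,263]],.2)[0,:2]-t)@Y*1e3).round(1)) for c in range(290,312,2)])
E
```

```text
[0.61522815 0.09460933 0.38026624] [[0.9935, -0.0011, 0.114], [-0.114, -0.0029, 0.9935], [-0.0007, -1.0, -0.003]] [-1.36262564 -7.244337    3.89668783] [-1.75613867  0.16222367 -0.11008599]
240 None []
246 298 [[66, 68, 71], [87, 90, 97], [95, 91, 97], [80, 54, 51], [79, 19, 12]]
252 297 [[26, 23, 23], [14, 17, 22], [25, 23, 16], [43, 17, 16], [71, 1, 2]]
258 298 [[1, 10, 7], [12, 17, 26], [29, 29, 29], [32, 15, 18], [67, 15, 17]]
264 305 [[20, 15, 16], [8, 15, 17], [27, 25, 30], [41, 25, 30], [73, 25, 23]]
270 308 [[20, 18, 20], [19, 17, 18], [14, 12, 16], [43, 28, 31], [68, 21, 17]]
276 None []
282 None []
288 None []
294 None []
[(290, np.float64(20.9)), (292, np.float64(22.1)), (294, np.float64(23.3)), (296, np.float64(24.4)), (298, np.float64(25.6)), (300, np.float64(26.8)), (302, np.float64(27.9)), (304, np.float64(29.1)), (306, np.float64(30.3)), (308, np.float64(31.5)), (310, np.float64(32.6))]
```

Request:
servo_tool(plan=[{"dx": 0,"dy": -0.05,"dz": -0.1,"ax": 0,"ay": 0,"az": 0,"jaw": 0.5},{"dx": 0,"dy": 0,"dz": 0,"ax": 0,"ay": 0,"az": 0,"jaw": 0.5},{"dx": 0,"dy": 0,"dz": 0,"ax": 0,"ay": 0,"az": 0,"jaw": 0.5}])

```text
time: 22.32
position: [0.6152, 0.0944, 0.3803]
eef_rot: [-1.571, 0.09, -0.089]
force: [-0.3, -6.2, 1.6]
gripper_width: 0.155
```

Request:
servo_tool(plan=[{"dx": 0,"dy": 0,"dz": -0.08,"ax": 0,"ay": 0,"az": 0,"jaw": 0.5},{"dx": 0,"dy": 0,"dz": 0,"ax": 0,"ay": 0,"az": 0,"jaw": 0.5},{"dx": 0,"dy": 0,"dz": 0,"ax": 0,"ay": 0,"az": 0,"jaw": 1.4},{"dx": 0,"dy": 0,"dz": 0,"ax": 0,"ay": 0,"az": 0,"jaw": 1.6},{"dx": 0,"dy": 0,"dz": 0,"ax": 0,"ay": 0,"az": 0,"jaw": 1.8},{"dx": 0,"dy": 0,"dz": 0,"ax": 0,"ay": 0,"az": 0,"jaw": 1.8},{"dx": 0,"dy": 0,"dz": 0,"ax": 0,"ay": 0,"az": 0,"jaw": 1.8},{"dx": 0,"dy": 0,"dz": 0,"ax": 0,"ay": 0,"az": 0,"jaw": 1.8}])

```text
time: 23.32
position: [0.6153, 0.0958, 0.381]
eef_rot: [-1.568, 0.087, -0.088]
force: [-0.2, 0.9, -0.1]
gripper_width: 0.212
```

```bash
python3 - <<'E'
from h import *
s=get_state();print(s['position'],s['force'],s['wrist_torque'],s['gripper_width'])
im,p=shot('wrist','w7')
h=cv2.cvtColor(im,cv2.COLOR_RGB2HSV);m=cv2.inRange(h,(100,110,40),(125,255,255));m[:,:200]=0;m[:,300:]=0
for r in(225,240,270,290):
    c=np.where(m[r])[0];print(r,c.min() if len(c) else None,c.max() if len(c) else None)
E
```

```text
[0.61528197 0.09578747 0.38101176] [-0.18990193  0.94561291 -0.0969024 ] [-0.01797789 -0.03629248  0.03002748] 0.2124213015587327
225 235 262
240 231 263
270 232 262
290 233 262
```

Request:
servo_tool(plan=[{"dx": 0,"dy": 0,"dz": -0.12,"ax": 0,"ay": 0,"az": 0,"jaw": 1.8},{"dx": 0,"dy": -0.3,"dz": 0,"ax": 0,"ay": 0,"az": 0,"jaw": 1.8},{"dx": 0,"dy": -0.5,"dz": 0,"ax": 0,"ay": 0,"az": 0,"jaw": 1.8},{"dx": 0,"dy": 0,"dz": 0,"ax": 0,"ay": 0,"az": 0,"jaw": 1.8}])

```text
time: 23.88
position: [0.6154, 0.0937, 0.3897]
eef_rot: [-1.568, 0.087, -0.089]
force: [0.7, -0.2, 0.5]
gripper_width: 0.213
```

```bash
python3 - <<'E'
from h import *
s=get_state();print(s['position'],s['force'],s['wrist_torque'],s['gripper_width'])
E
```

```text
[0.61537468 0.09370625 0.38971466] [ 0.73585636 -0.18716079  0.45620003] [-0.03804648  0.0993985   0.000967  ] 0.2132863393604291
```

No drag (forces are zero). Lifting out and then backing away.

Request:
servo_tool(plan=[{"dx": 0,"dy": -0.8,"dz": 0,"ax": 0,"ay": 0,"az": 0,"jaw": 1.8},{"dx": 0,"dy": -1,"dz": 0,"ax": 0,"ay": 0,"az": 0,"jaw": 1.8},{"dx": 0,"dy": -1,"dz": 0,"ax": 0,"ay": 0,"az": 0,"jaw": 1.8},{"dx": 0,"dy": -1.5,"dz": 0,"ax": 0,"ay": 0,"az": 0,"jaw": 1.8},{"dx": 0,"dy": -2,"dz": 0,"ax": 0,"ay": 0,"az": 0,"jaw": 1.8},{"dx": 0,"dy": -2,"dz": 0,"ax": 0,"ay": 0,"az": 0,"jaw": 1.8},{"dx": -2,"dy": -1,"dz": -1.5,"ax": 0,"ay": 0,"az": 0,"jaw": 1.8},{"dx": -2,"dy": 0,"dz": -1.5,"ax": 0,"ay": 0,"az": 0,"jaw": 1.8},{"dx": -2,"dy": 0,"dz": -1.5,"ax": 0,"ay": 0,"az": 0,"jaw": 1.8},{"dx": -1,"dy": 0,"dz": 0,"ax": 0,"ay": 0,"az": 0,"jaw": 1.8},{"dx": 0,"dy": 0,"dz": 0,"ax": 0,"ay": 0,"az": 0,"jaw": 1.8},{"dx": 0,"dy": 0,"dz": 0,"ax": 0,"ay": 0,"az": 0,"jaw": 1.8}])

```text
time: 25.38
position: [0.5411, 0.0578, 0.4821]
eef_rot: [-1.569, 0.087, -0.088]
force: [-0.2, -0.2, 0.5]
gripper_width: 0.212
```

```bash
python3 - <<'E'
from h import *
s=get_state();print(s['time'],s['position'],s['force'])
w,pw=shot('wrist','w8');a,pa=shot('scene','s8');b,pb=shot('side','d8')
def cen(im,x,y,ww,h):
    m=cv2.inRange(cv2.cvtColor(im[y:y+h,x:x+ww],cv2.COLOR_RGB2HSV),(100,110,40),(125,255,255))
    n,l,st,c=cv2.connectedComponentsWithStats(m);k=1+st[1:,4].argmax();return c[k]+[x,y],st[k]
f0=[.6151,.0946,.2216]; u,v=proj(pa,[f0])[0],proj(pb,[f0])[0];print(u,v,proj(pw,[f0]))
ca=cen(a,int(u[0])-12,int(u[1])-14,24,28);cb=cen(b,int(v[0])-10,int(v[1])-10,20,20);print(ca,cb,tri(pa,[ca[0]],pb,[cb[0]]))
f=lambda i,x,y,w,h,s:cv2.resize(i[y:y+h,x:x+w,::-1],None,fx=s,fy=s,interpolation=cv2.INTER_CUBIC)
A=f(b,int(v[0])-30,int(v[1])-25,60,75,5);B=f(a,int(u[0])-40,int(u[1])-30,70,75,5)
W=cv2.resize(w[:,:,::-1],(650,488))
cv2.imwrite('pics/c7.png',np.vstack([np.hstack([A,B])[:300],W])[:, :])
cv2.imwrite('pics/c7.png',np.hstack([np.vstack([A[:300],B[:300,:300]]),W[:,100:600][:,:] if False else cv2.resize(w[100:384,150:400,::-1],(500,600))]))
E
```

```text
25.375 [0.54107571 0.05777223 0.482072  ] [-0.21448689 -0.16546204  0.54075819]
[303.35224249 171.12240045] [224.26404499 182.84427012] [[302.18794648 272.46904697]]
(array([303.07843137, 171.57843137]), array([  9,   7,   8,  16, 102], dtype=int32)) (array([224.54205607, 182.30841121]), array([  6,   0,  11,  17, 107], dtype=int32)) [[0.61537659 0.09270597 0.22137957 0.00189584]]
```

View pics/c7.png

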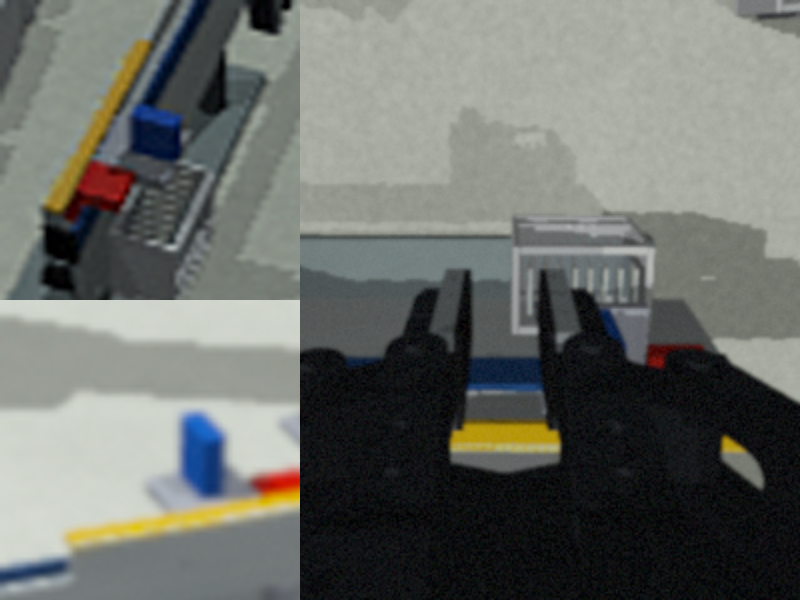

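The last view shows the carrier hanging upright on the rail, its bridge end touching the red stop with no visible gap (wrist crop ~(650,352)), and the gripper clear. One numeric check of that gap before handing in.

```bash
python3 - <<'E'
from h import *
im=cv2.imread('pics/w8.png')[:,:,::-1];
for r in(264,266,268,270): print(r,[(c,im[r,c].tolist()) for c in range(314,332,1)])
p=cams.camera_params('wrist');Y=np.array([.113,.9936])
q=onplane(p,[[320,267],[325,267]],.2)[:,:2]@Y;print((q[1]-q[0])*1e3/5,'mm/px')
E
```

```text
264 [(314, [99, 102, 109]), (315, [108, 110, 116]), (316, [100, 105, 112]), (317, [103, 107, 113]), (318, [96, 102, 105]), (319, [99, 102, 107]), (320, [102, 103, 109]), (321, [101, 104, 109]), (322, [96, 94, 98]), (323, [82, 67, 68]), (324, [69, 27, 29]), (325, [73, 6, 9]), (326, [74, 18, 16]), (327, [70, 12, 9]), (328, [73, 13, 14]), (329, [73, 19, 21]), (330, [74, 18, 15]), (331, [69, 0, 0])]
266 [(314, [98, 103, 110]), (315, [104, 108, 114]), (316, [103, 107, 113]), (317, [103, 107, 113]), (318, [102, 104, 108]), (319, [100, 103, 108]), (320, [98, 101, 109]), (321, [102, 105, 113]), (322, [92, 91, 96]), (323, [77, 59, 61]), (324, [72, 29, 26]), (325, [75, 20, 16]), (326, [68, 0, 8]), (327, [70, 8, 4]), (328, [76, 17, 19]), (329, [68, 0, 2]), (330, [68, 0, 0]), (331, [69, 0, 0])]
268 [(314, [94, 98, 102]), (315, [102, 106, 113]), (316, [102, 106, 113]), (317, [102, 103, 111]), (318, [103, 104, 110]), (319, [99, 103, 107]), (320, [97, 98, 104]), (321, [86, 90, 96]), (322, [74, 72, 77]), (323, [63, 38, 40]), (324, [74, 21, 12]), (325, [78, 9, 6]), (326, [84, 14, 14]), (327, [81, 11, 11]), (328, [85, 15, 6]), (329, [81, 19, 14]), (330, [87, 28, 20]), (331, [76, 15, 12])]
270 [(314, [51, 53, 56]), (315, [71, 75, 77]), (316, [87, 92, 98]), (317, [90, 93, 98]), (318, [99, 100, 105]), (319, [98, 100, 107]), (320, [99, 101, 107]), (321, [93, 95, 102]), (322, [77, 73, 76]), (323, [66, 38, 35]), (324, [90, 19, 19]), (325, [114, 20, 15]), (326, [117, 10, 0]), (327, [120, 21, 20]), (328, [118, 20, 5]), (329, [123, 26, 16]), (330, [118, 22, 21]), (331, [100, 10, 7])]
0.9874257789769469 mm/px
```

The bridge runs straight into the red face, with a gap under 1 px (about 1 mm). Handing in.

```bash
python3 -c "
from h import *
workorder.sign_off()"
```

```text
the job is handed in; nothing more can be done
```

The blue carrier is hanging on the rail against the red stop, released and with the arm clear. I handed the job in at about 25.5 s on the robot's clock; sign-off gives no verdict.

- **How it went:** I gripped the blue fin, put the hook over the lip at the open end and felt the channel floor at about 0.172 m. I then slid the carrier under the keeper with about 7–9 N of down-press until I felt the stop. After that I eased the load, opened the fingers 2 mm each side and lifted away.
- **Forces:** the highest reading I saw was about 10 N on the rail, at first contact with the floor. Before that, while lowering, the carrier seems to have brushed the lip at about 2 N, so I backed off 2 mm.
- **Last checks:** the gap to the stop measures under 1 mm in the wrist image, and the fin height is 0.221 m, as expected for a seated carrier. The tool force is zero and the gripper is clear.
- **Limits and disagreements:**
  - The plunger was hidden behind the carrier and never seen pressed in; I infer it from the stop contact.
  - The final position along the rail from the scene and side cameras is about 1 mm short of where I released it, within the 2 mm calibration error.
  - I did not re-measure the other bench objects; no reading or picture suggested that any was touched.

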